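# Daily reference check on the cassette reader

## Robot

A 6-joint arm with a two-finger parallel gripper is mounted at the origin on the work surface. World frame = base frame: x ahead of the robot, y to its left, z up, the work surface at z = 0. Lengths are in m, angles in rad, forces in N, time in s.
With the tool pointing down it reaches from about 0.225 to 0.875 m from the base axis. Payload 3.4 kg.
Tool frame: the origin (TCP) lies where the fingers leave the gripper's body, on its centre line; the fingertips stand 73 mm ahead of it and the grasp point (between the pads) lies 54 mm ahead of it (manip.pinch_z is the distance from the TCP to the grasp point, in m); z points along the fingers, y is the line along which they close (so a half turn about z gives the same grasp; the last joint's range is limited). The gripper opens to 85 mm and grips with 20 to 120 N. Pads are 22 mm wide; open, the fingers measure 114 mm over their backs; the gripper's body (76 mm by 85 mm) begins 54 mm behind the grasp point. The pads swing forward as they close: fully open they stand 13 mm farther back than shut.
Start: joints at [-0.121, 0.276, 1.505, -0, 1.361, -0.121], TCP at [0.575, -0, 0.304] pointing down, gripper open.
Joint ranges: [-2.89, 2.89], [-0.75, 2.08], [0.22, 2.7], [-1.18, 4.32], [0.11, 2.71], [-2.7, 2.7]. Speed limits (rad/s): [2.57, 2.57, 3.14, 3.14, 3.14, 3.14].

## Interface

Orientations are given as a unit quaternion [w, x, y, z].
In Python, from rig import readout, imaging, manip gives the robot as it stands. The module is installed in compiled form; this text tells all that it offers.
- The arm moves only by the tool servo_tool, never from a script. Its argument "moves" is a list of rows, each an object with "dp": the shift along the tool's x, y, z in units of 0.2 m (1.0 is 0.2 m), a list of three; "delta_rot": the turn, a rotation vector about the tool's x, y, z in units of 0.1 rad (1.0 is 0.1 rad), a list of three; "fingers": the opening, from 0 (shut) to 1 (fully open). In form: [{"dp": [dx, dy, dz], "delta_rot": [wx, wy, wz], "fingers": fingers}, ...]. A call has 1 to 5 rows; each row shifts and turns the commanded pose from where the row before left it, along the tool's axes as they then stand; what a row does not reach is not made up. A row lasts 1/10 s, in which the tool goes at most 50 mm and 8.59 degrees, less where a joint would pass 70% of its speed; a pose out of reach is approached as far as the arm can. A call with a number of a shift or a turn outside -1 to 1 is refused whole. A call with a gripper value outside its range is refused whole. The fingers move at their own pace and stop on an object; "force" is the grip in N (left out, the last holds). Time passes only in rows, so rows that do not move let the fingers close. It gives the time, the measured TCP pose, the force, the opening and the grip force at its end, in the units of the state.
- readout.get_state(): the state, without advancing time (a new reading comes with each control period).
- imaging.get_image(name): name is "scene" or "side" or "wrist"; returns (picture, depth): 400x640x3 uint8, red, green, blue; 400x640 float32, m along the optical axis (not along the pixel's ray), 0 where there is no reading.
- imaging.calibration(name): a dict with "intrinsics" (3x3 intrinsics, pixels), "R" (3x3) and "t" (3): a world point X has camera coordinates R X + t; the wrist camera has in their place "hand_eye" (4x4, takes a point from camera to tool coordinates, whose origin is the TCP and whose axes are the flange's). Camera axes: x right, y down, z forward; pixel columns grow to the right and rows downward; lengths in m; the calibration is good to about 2 mm. A picture is of the moment at which its call begins: read the wrist's pose just before it. calibration takes no time and is no camera call.
- manip.sign_off(): hands the job in; it is judged then, once.
The state is a dict: "clock": time; "qpos": joint angles; "qd": joint speeds; "effort": joint torques, N m; "position": TCP position; "ee_rot": TCP orientation; "contact_force": force on the tool from outside, world axes, zero at the start; "moment": the same for the moment, N m; "width": finger opening in m; "gripper_force": force on a finger pad.
Only numpy, scipy, OpenCV 4.12 (cv2) and the standard library are available. Lean on these libraries where they do the work, as an engineer would, in place of code of your own. Each camera call takes 0.05 s, during which the arm holds its last target. There are 200 camera calls.

## Task

Run the reader's reference check: take the blue-banded reference cassette out of its sloping holder, lower it (do not drop it) into the pocket of the open tray, result window up and ribbed grip end towards the tray's front plate, so that it lies flat and fully home. Then push the tray completely shut and after that press the green start key fully down and let it come up again. Leave the amber cassette in the holder, and the tube rack, cups and bottle where they stand.

Things in the scene. Friction and masses are not known exactly. Their poses are not given: they have to be found in the camera images.
- blue_cassette: White reference cassette 110 x 40 x 14 mm, 50-95 g, blue band. Origin: centre of its grey underside. x along the 110 mm, from the ribbed grip end (-55) to the window end (+55); y across the 40 mm; z out of the face with the cream result window. Stands loose in the holder, grip end up, leaning back 20 deg from upright: its z points sideways and 20 deg up. Draws out along its -x
- blue_grip_end (a point): Middle of the blue cassette's ribbed grip end (cassette x = -55 mm, 7 mm above its underside); axes of the cassette
- amber_cassette: Same cassette with an amber band, same axes, in the holder's other place, 106 mm from the blue one along the cassettes' y. Must stay there
- holder: Pale grey fixed holder for two cassettes, base 110 x 215 x 10 mm. Origin: centre of underside; z up; x is where the windows face. Places at y = +53 and -53 mm, cassette origins 68 mm up. Side cheeks hold only a cassette's lowest 16 mm (2 mm play); front lip (to 24 mm from its lower end) and back plate (to 57 mm) are only 34 mm wide: above the cheeks both long edges are free to grip
- reader: Dark navy fixed cassette reader, 240 deep (x) x 220 wide (y) x 165 mm high. Origin: centre of the underside; x points from front to back, z up; the front (x = -120) faces the robot's right. It is upright to 90 mm height, then a console with screen and start key slopes up and back at 32 deg, to x = 0. The tray slides out of a low front opening 106 mm wide, up to 56 mm high
- tray (a joint): Slide of the reader's tray in m: 0 = shut, 0.15 = fully out; starts 0.122 to 0.15 out. Grows as the tray comes out of the reader's front (the reader's -x). Friction about 2 N, stays where left
- pocket (a point): Centre of the tray's cassette pocket, on its floor, 34 mm above the bench; axes of the reader (front plate at -x, z up); moves with the tray. Pocket 114 x 44 mm; rim 7 mm high, flared 45 deg above 3 mm. A seated cassette's origin and axes match it. From x = -25 to +25 mm the tray is cut away beside a 32 mm wide spine, so fingers pass beside the cassette. Tray 92 mm wide
- tray_front (a point): Middle of the outer face of the tray's upright front plate (104 wide x 34 high x 10 mm thick), 42 mm above the bench, the place to push; axes of the reader; 72 mm from the pocket centre. The plate's top is 53 mm above the bench. A 60 mm wide, 7 mm thick pull lip sticks out 17 mm, 14 mm below this point. With the tray shut the face stands 11 mm proud of the reader's front
- start_key (a joint): Travel of the green start key in m: 0 = up, 0.006 = fully down; spring, 5 N fully down
- start_key_top (a point): Middle of the top of the round green start key (30 mm across) on the sloping console; the reader's axes tipped 32 deg: z points out of the console, up and to the reader's front. The key is pressed along -z
- tube_rack: Blue rack of capped blood tubes, 75 x 190 x 108 mm, at the back of the bench. Origin: centre of the underside. Leave alone
- cup_red: Specimen cup with red lid, 74 mm across, 74 mm high. Origin: centre of the underside. Leave alone
- cup_white: The same with a white lid. Leave alone
- reagent_bottle: White bottle with blue cap, 70 mm across, 170 mm high, at the back right. Origin: centre of the underside. Leave alone

How it is judged:
On the way, in this order (a step that is already met when the one before it is completed fails the run):
1. the blue cassette is lowered by the fingers into the pocket: still held, about level, its underside less than 12 mm above the pocket floor (x of blue_cassette in the frame of pocket between -0.008 and 0.008 m and y of blue_cassette in the frame of pocket between -0.008 and 0.008 m and z of blue_cassette in the frame of pocket below 0.012 m and angle between blue_cassette's own z axis and vertical below 0.2 rad and contact force between the fingers and blue_cassette above 0.3 N), for 0.02 s.
2. the cassette lies home in the pocket, window up, grip end at the front plate, let go, with the tray still out (x of blue_cassette in the frame of pocket between -0.004 and 0.004 m and y of blue_cassette in the frame of pocket between -0.004 and 0.004 m and z of blue_cassette in the frame of pocket below 0.0025 m and angle between blue_cassette's own z axis and vertical below 0.05 rad and x of blue_grip_end in the frame of pocket below -0.045 m and contact force between the fingers and blue_cassette below 0.05 N and value of joint tray above 0.08 m), for 0.2 s.
3. the tray is shut with the cassette in it (x of blue_cassette in the frame of pocket between -0.004 and 0.004 m and y of blue_cassette in the frame of pocket between -0.004 and 0.004 m and z of blue_cassette in the frame of pocket below 0.0025 m and angle between blue_cassette's own z axis and vertical below 0.05 rad and x of blue_grip_end in the frame of pocket below -0.045 m and value of joint tray below 0.004 m), for 0.2 s.
4. the start key is pressed down, tray shut (value of joint start_key above 0.0045 m and value of joint tray below 0.004 m), for 0.05 s.
At the end, for the whole second after the job is handed in: Blue cassette at rest in the tray pocket: within 4 mm of its centre, under 2.5 mm above its floor, window up, level within 0.05 rad, grip end at the front plate; tray shut within 4 mm; key pressed and up again (within 1.5 mm); amber cassette within 12 mm of its start (all of step 3 and value of joint start_key below 0.0015 m and linear speed of blue_cassette below 0.02 m/s and distance of amber_cassette from where it was at the start of the episode below 0.012 m); the robot touches nothing.
It fails at once if the amber cassette is moved more than 12 mm (distance of amber_cassette from where it was at the start of the episode above 0.012 m).
It fails at once if the tube rack, a cup or the bottle is moved more than 25 mm (distance of any of tube_rack, cup_red, cup_white, reagent_bottle from where it was at the start of the episode above 0.025 m).
It fails at once if the start key is pressed while the tray is not shut (value of joint start_key above 0.0045 m and value of joint tray above 0.006 m).
It also fails if it takes over 64 s, if anything falls off the work surface, if the arm or the gripper's body presses on something with over 40 N, if the wrist force passes 120 N, or if a joint passes its speed limit or range.

## Working session

There is one attempt and no reset: what is moved stays moved. The work goes in short steps, Python scripts to look and compute and a tool call to move; the robot and the scene stay as the last step left them, time stands still between calls to the robot, and variables do not carry over. Pictures are saved under pics/ and viewed, at most 11 in all, crops included, and the job is handed in when it is done.

Besides the shell and the picture viewer there is one more tool, called after ">>>" as name([rows], argument=value, ...), one row to a line, values as JSON. servo_tool: Moves the arm, as the interface text tells. Its arguments: {"type":"object","properties":{"moves":{"type":"array"},"force":{"type":"number"}},"required":["moves"]}

```bash
mkdir -p pics; cat > h.py <<'E'
import numpy as np, cv2
from rig import readout, imaging, manip
from scipy.spatial.transform import Rotation as R
def grab(n):
    s=readout.get_state(); im,d=imaging.get_image(n); c=imaging.calibration(n)
    K=np.array(c['intrinsics'])
    if n=='wrist':
        H=np.array(c['hand_eye']); T=np.eye(4); q=np.array(s['ee_rot']); T[:3,:3]=R.from_quat(q[[1,2,3,0]]).as_matrix(); T[:3,3]=s['position']
        W=T@H
    else:
        W=np.eye(4); W[:3,:3]=np.array(c['R']).T; W[:3,3]=-W[:3,:3]@np.array(c['t'])
    return im,d,K,W
def cloud(d,K,W):
    v,u=np.mgrid[:d.shape[0],:d.shape[1]]
    P=np.stack([(u-K[0,2])/K[0,0]*d,(v-K[1,2])/K[1,1]*d,d],-1)
    P=P@W[:3,:3].T+W[:3,3]; P[d<=0]=np.nan
    return P
E
cat > a.py <<'E'
from h import *
for n in ['scene','side']:
    im,d,K,W=grab(n); cv2.imwrite(f'pics/{n}0.png',im[:,:,::-1]); np.savez(f'{n}0.npz',im=im,d=d,K=K,W=W)
    print(n,W.round(3),K.round(1),(d>0).mean())
print(readout.get_state(), manip.pinch_z)
E
python3 a.py
```

```text
scene [[-0.363  0.787 -0.498  1.19 ]
 [ 0.932  0.308 -0.192  0.199]
 [ 0.002 -0.534 -0.845  1.081]
 [ 0.     0.     0.     1.   ]] [[462.7   0.  324.6]
 [  0.  462.7 199.8]
 [  0.    0.    1. ]] 0.995875
side [[ 0.877 -0.365  0.313  0.232]
 [-0.48  -0.639  0.601 -0.699]
 [-0.019 -0.677 -0.735  0.942]
 [ 0.     0.     0.     1.   ]] [[463.6   0.  315.3]
 [  0.  463.6 204. ]
 [  0.    0.    1. ]] 0.99589453125
{'clock': 0.1, 'qpos': array([-1.20992231e-01,  2.76539647e-01,  1.50601692e+00,  2.67768579e-05,
        1.36070917e+00, -1.21005283e-01]), 'qd': array([-1.46603375e-03, -3.22905199e-04, -4.79455938e-03,  5.17326536e-05,
       -1.44690592e-03, -3.63613891e-04]), 'effort': array([ 1.55745878e-03, -4.17697620e+01, -2.46405226e+01, -1.74112388e-04,
        5.80947395e-03,  2.85749664e-07]), 'position': array([5.74643397e-01, 5.01369143e-05, 3.03117476e-01]), 'ee_rot': array([-6.66670663e-04,  7.07103901e-01,  7.07109166e-01, -5.05493206e-04]), 'contact_force': array([0.03315958, 0.08512095, 0.16734535]), 'moment': array([ 0.01440432, -0.03514049,  0.04694218]), 'gripper_force': 0.0, 'width': 0.08536618502511552} 0.0539
```

View pics/scene0.png

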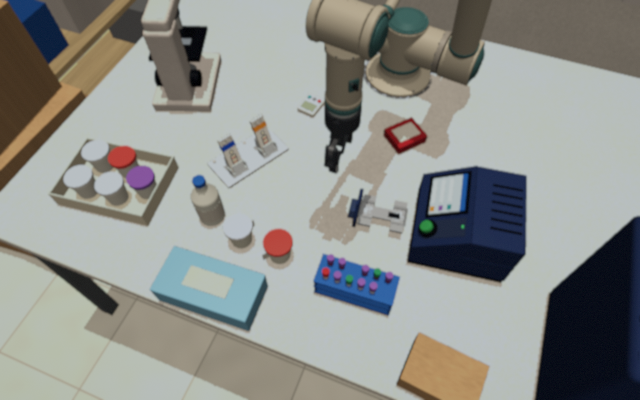

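View pics/side0.png

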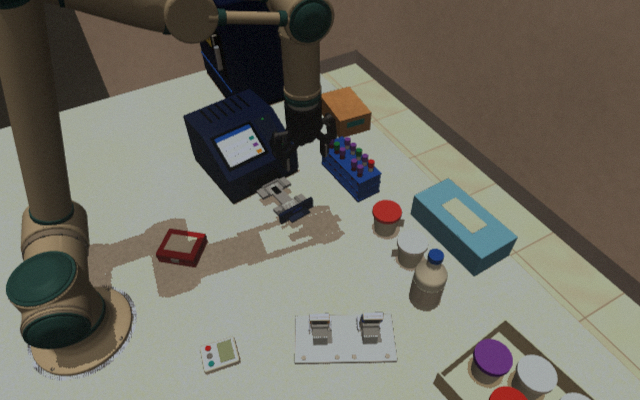

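The scene view shows the blue cassette at about (230,155) and amber at (262,135). The tray is at (380,213) with its front plate at (355,208), and the green key is at (427,227). In the side view the holder is at (345,338) and shows the cassettes' backs. Next I measure the points.

```bash
cat > b.py <<'E'
from h import *
z=np.load('scene0.npz'); im,d,K,W=z['im'],z['d'],z['K'],z['W']; P=cloud(d,K,W)
hsv=cv2.cvtColor(im,cv2.COLOR_RGB2HSV)
def rep(name,m,box):
    mm=np.zeros(m.shape,bool); x0,y0,x1,y1=box; mm[y0:y1,x0:x1]=m[y0:y1,x0:x1]
    n=mm.sum(); p=P[mm]; v,u=np.nonzero(mm)
    print(name,n,'px',u.mean().round(1),v.mean().round(1),'med',np.nanmedian(p,0).round(4),'min',np.nanmin(p,0).round(3),'max',np.nanmax(p,0).round(3))
    return p
H,S,V=hsv[...,0],hsv[...,1],hsv[...,2]
rep('blueband',(H>100)&(H<130)&(S>110),(215,130,250,180))
rep('amber',(H>8)&(H<25)&(S>140),(248,112,280,155))
rep('key',(H>45)&(H<85)&(S>120),(415,215,440,240))
pl=rep('plate',(H>95)&(H<130)&(S>90)&(V<120),(340,185,372,235))
# normal checks
print('bench z',np.nanmedian(P[300:310,100:140,2]) , np.nanmedian(P[165:185,300:320],(0,1)))
for name,b in [('holder',(205,115,292,188)),('reader',(405,160,530,280)),('tray',(340,180,412,240))]:
    x0,y0,x1,y1=b; p=P[y0:y1,x0:x1].reshape(-1,3)
    for lo,hi in [(.006,.016),(.02,.045),(.045,.06),(.1,.14),(.155,.175)]:
        q=p[(p[:,2]>lo)&(p[:,2]<hi)]
        if len(q)>30:
            r=cv2.minAreaRect(q[:,:2].astype(np.float32)*1000); print(name,lo,hi,len(q),np.round(r[0],1),np.round(r[1],1),round(r[2],1))
c=im[100:260,200:460]; cv2.imwrite('pics/crop1.png',cv2.resize(c[:,:,::-1],None,fx=3,fy=3,interpolation=cv2.INTER_CUBIC)[:480,:780])
E
python3 b.py
```

```text
blueband 47 px 227.6 145.9 med [ 0.5479 -0.331   0.1005] min [ 0.529 -0.341  0.092] max [ 0.562 -0.323  0.107]
amber 46 px 258.8 126.8 med [ 0.4544 -0.282   0.0993] min [ 0.436 -0.294  0.092] max [ 0.471 -0.273  0.107]
key 186 px 426.4 226.3 med [0.6103 0.2317 0.1283] min [0.576 0.215 0.102] max [0.626 0.249 0.14 ]
plate 141 px 354.9 207.7 med [0.573  0.0469 0.0506] min [0.52  0.031 0.029] max [0.615 0.06  0.059]
bench z -0.7430057618205401 [ 0.4891631  -0.11788084  0.00089864]
holder 0.006 0.016 1451 [ 469.  -324.8] [272.2 249.6] 28.0
holder 0.02 0.045 360 [ 502.9 -297.4] [ 59.9 156.8] 62.5
holder 0.045 0.06 169 [ 501.8 -300.7] [ 48.7 144.8] 61.1
holder 0.1 0.14 359 [ 564.  -319.5] [ 73.3 275.8] 85.0
reader 0.006 0.016 230 [457.7 338.3] [387.5 349.6] 17.1
reader 0.02 0.045 525 [595.8 271.8] [322.9 161.4] 55.8
reader 0.045 0.06 309 [596.  272.6] [323.  161.3] 55.9
reader 0.1 0.14 2822 [527.7 319.9] [225.5 231.5] 7.8
reader 0.155 0.175 5062 [522.8 363.2] [223.4 148.6] 8.6
tray 0.02 0.045 1233 [559.9 114.2] [104.7 171.5] 7.3
tray 0.045 0.06 144 [562.5 123.5] [104.1 164.2] 1.9
```

View pics/crop1.png

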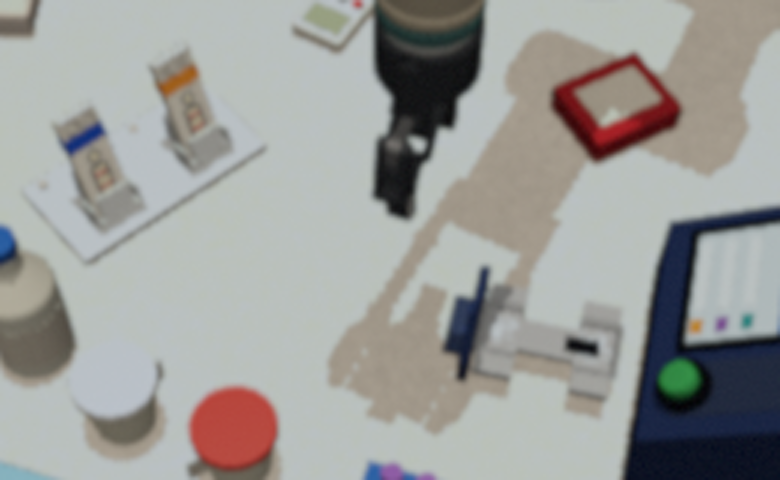

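The crop shows both cassettes facing the scene camera, with blue on the left at about (90,150) and amber at (190,95). The tray spine runs from (490,330) to (610,345). The band positions are 106 mm apart, which matches the given spacing. Next is a wrist view of the tray from the start pose.

```bash
cat > c.py <<'E'
from h import *
im,d,K,W=grab('wrist'); cv2.imwrite('pics/w1.png',im[:,:,::-1]); np.savez('w1.npz',im=im,d=d,K=K,W=W)
print(np.array(imaging.calibration('wrist')['hand_eye']).round(3),W.round(3),K.round(1))
E
python3 c.py
```

```text
[[ 0.    -0.95  -0.311  0.081]
 [ 1.     0.     0.     0.001]
 [ 0.    -0.311  0.95  -0.07 ]
 [ 0.     0.     0.     1.   ]] [[ 1.     0.001 -0.002  0.575]
 [ 0.    -0.95  -0.311  0.081]
 [-0.002  0.311 -0.95   0.373]
 [ 0.     0.     0.     1.   ]] [[278.2   0.  319.1]
 [  0.  278.2 195.7]
 [  0.    0.    1. ]]
```

View pics/w1.png

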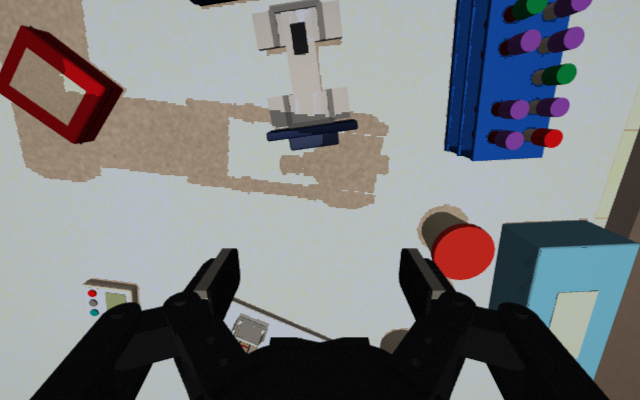

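The wrist view shows the tray clearly: the front plate runs from (268,135) to (357,125), with the spine and the rim pads at (300,20) and (305,105). I fit the plate and pads using depth.

```bash
cat > d.py <<'E'
from h import *
z=np.load('w1.npz'); im,d,K,W=z['im'],z['d'],z['K'],z['W']; P=cloud(d,K,W)
hsv=cv2.cvtColor(im,cv2.COLOR_RGB2HSV); H,S,V=[hsv[...,i] for i in range(3)]
print('bench',np.nanmedian(P[200:230,100:200],(0,1)).round(4))
B=np.zeros(H.shape,bool); B[100:155,255:370]=1
navy=B&(H>100)&(H<130)&(S>80)&(V<140)
p=P[navy]; print('navy z hist',np.histogram(p[:,2],bins=np.arange(0,.07,.005)))
def rect(name,q):
    r=cv2.minAreaRect(q[:,:2].astype(np.float32)*1000); print(name,len(q),np.round(r[0],1),np.round(r[1],1),round(r[2],2),'z',np.median(q[:,2]).round(4)); return r
t=p[(p[:,2]>.048)&(p[:,2]<.058)]; rect('plate top',t)
B2=np.zeros(H.shape,bool); B2[0:130,240:360]=1
q=P[B2&(V>60)&~navy]; print(np.histogram(q[:,2],bins=np.arange(0,.06,.003)))
a=q[(q[:,2]>.037)&(q[:,2]<.046)]; rect('rim',a)
f=q[(q[:,2]>.030)&(q[:,2]<.037)]; rect('floor',f)
# direction of long axis from spine edges: rows 50..85 light, z near .034
S_=np.zeros(H.shape,bool); S_[52:88,270:345]=1
m=S_&(P[...,2]>.028)&(P[...,2]<.040)
L=[];Rr=[]
for v in range(54,88,2):
    u=np.nonzero(m[v])[0]
    if len(u): L.append(P[v,u[0]]);Rr.append(P[v,u[-1]])
L=np.array(L);Rr=np.array(Rr)
for n,e in (('L',L),('R',Rr)):
    s,c=np.polyfit(e[:,1],e[:,0],1); print(n,'dx/dy',s.round(4),'x at y.12',(s*.12+c).round(4), 'y range',e[:,1].min().round(3),e[:,1].max().round(3))
E
python3 d.py
```

```text
bench [ 3.299e-01 -7.060e-02 -1.000e-04]
navy z hist (array([  0,   0,   0,   0,   0,  24, 542,   0,   6,  16, 796,   1,   0,
         0]), array([0.   , 0.005, 0.01 , 0.015, 0.02 , 0.025, 0.03 , 0.035, 0.04 ,
       0.045, 0.05 , 0.055, 0.06 , 0.065, 0.07 ]))
plate top 803 [565.8  52.7] [102.  10.] 7.81 z 0.0528
(array([3733,    0,    0,    0,    0,    0,    2,    6,    2,   10,  340,
       3371, 2499,  781,   21,    0,    0,    8,    1]), array([0.   , 0.003, 0.006, 0.009, 0.012, 0.015, 0.018, 0.021, 0.024,
       0.027, 0.03 , 0.033, 0.036, 0.039, 0.042, 0.045, 0.048, 0.051,
       0.054, 0.057]))
rim 2304 [557.6 120.2] [ 91.9 125.1] 7.84 z 0.0382
floor 4708 [559.8 118.8] [ 96.2 123.1] 7.88 z 0.0344
L dx/dy -0.1315 x at y.12 0.542 y range 0.101 0.133
R dx/dy -0.1378 x at y.12 0.5731 y range 0.101 0.133
```

The plate fits 102 x 10 mm at z 52.8 mm (given 53), and the rim fits 92 x 125 mm. That puts the pocket at about (0.557, 0.1195) with yaw 7.8 deg. I add a planner helper, check the obstacles and plan the look pose for the blue cassette.

```bash
cat >> h.py <<'E'
def Rq(q): return R.from_quat(np.array(q)[[1,2,3,0]])
def plan(pos,Rt,n=None,start=None,vmax=.045,wmax=.098,chunk=5):
    """straight-line rows from start (default measured pose) to pos,Rt; prints rows in tool units"""
    if start is None:
        s=readout.get_state(); start=(np.array(s['position']),Rq(s['ee_rot']))
    p0,R0=start; dr=(R0.inv()*Rt).as_rotvec(); dp=np.array(pos)-p0
    if n is None: n=max(1,int(np.ceil(max(np.linalg.norm(dp)/vmax,np.linalg.norm(dr)/wmax))))
    print('n',n,'dp',dp.round(4),'dr',dr.round(3)); p,Rc=p0.copy(),R0; rows=[]
    for k in range(n):
        g=np.array(pos)-p; a=np.round(Rc.inv().apply(g/(n-k))/.2,3); w=np.round((Rc.inv()*Rt).as_rotvec()/(n-k)/.1,3)
        p=p+Rc.apply(a*.2); Rc=Rc*R.from_rotvec(w*.1); rows.append((a.tolist(),w.tolist()))
    for i,r in enumerate(rows):
        if i%chunk==0: print('--')
        print(r)
    return p,Rc
def ori(f,depr):
    """tool y = horizontal, perpendicular to f (tool x along f when pointing down); tool z depr rad below horizontal, heading -f (depr>pi/2 heads +f)"""
    f=np.array([f[0],f[1],0])/np.hypot(*f[:2]); u=np.array([0,0,1.]); tz=-np.cos(depr)*f-np.sin(depr)*u; ty=np.array([f[1],-f[0],0]); tx=np.cross(ty,tz)
    return R.from_matrix(np.stack([tx,ty,tz],1))
E
cat > e.py <<'E'
from h import *
z=np.load('scene0.npz'); im,d,K,W=z['im'],z['d'],z['K'],z['W']; P=cloud(d,K,W)
for n,(u,v) in dict(bcap=(199,182),wcup=(238,228),rcup=(278,241)).items(): print(n,np.nanmedian(P[v-2:v+3,u-2:u+3],(0,1)).round(3))
f=np.array([.464,.886]); Rt=ori(f,np.radians(50)); tz=Rt.as_matrix()[:,2]
g=np.array([.550,-.328,.0704]); print(Rt.as_matrix().round(2))
plan(g-.244*tz,Rt)
E
python3 e.py
```

```text
bcap [ 0.717 -0.306  0.171]
wcup [ 0.751 -0.2    0.075]
rcup [ 0.748 -0.093  0.075]
[[ 0.36  0.89 -0.3 ]
 [ 0.68 -0.46 -0.57]
 [-0.64 -0.   -0.77]]
n 9 dp [ 0.048  -0.1891 -0.0459] dr [ 0.167 -0.684  0.463]
--
([-0.105, 0.027, 0.025], [0.186, -0.76, 0.514])
([-0.101, 0.033, 0.033], [0.186, -0.76, 0.515])
([-0.097, 0.038, 0.04], [0.185, -0.76, 0.514])
([-0.091, 0.044, 0.046], [0.186, -0.76, 0.515])
([-0.085, 0.049, 0.052], [0.185, -0.76, 0.514])
--
([-0.079, 0.055, 0.057], [0.186, -0.76, 0.515])
([-0.071, 0.06, 0.062], [0.185, -0.76, 0.514])
([-0.063, 0.064, 0.066], [0.186, -0.761, 0.515])
([-0.054, 0.068, 0.068], [0.185, -0.76, 0.514])
```

>>> servo_tool([
  {"dp": [-0.105, 0.027, 0.025], "delta_rot": [0.186, -0.76, 0.514], "fingers": 1},
  {"dp": [-0.1, 0.033, 0.033], "delta_rot": [0.186, -0.76, 0.514], "fingers": 1},
  {"dp": [-0.097, 0.038, 0.04], "delta_rot": [0.186, -0.76, 0.514], "fingers": 1},
  {"dp": [-0.091, 0.044, 0.046], "delta_rot": [0.186, -0.76, 0.514], "fingers": 1},
  {"dp": [-0.085, 0.049, 0.052], "delta_rot": [0.186, -0.76, 0.514], "fingers": 1},
], force=40)

```text
clock: 0.65
position: [0.6019, -0.1054, 0.2781]
ee_rot: [0.101, 0.778, 0.597, -0.167]
contact_force: [-0.7, -0.3, -0.2]
width: 0.0855
gripper_force: 0.0
```

>>> servo_tool([
  {"dp": [-0.079, 0.055, 0.057], "delta_rot": [0.186, -0.76, 0.514], "fingers": 1},
  {"dp": [-0.071, 0.06, 0.062], "delta_rot": [0.186, -0.76, 0.514], "fingers": 1},
  {"dp": [-0.063, 0.064, 0.066], "delta_rot": [0.186, -0.76, 0.514], "fingers": 1},
  {"dp": [-0.054, 0.068, 0.068], "delta_rot": [0.186, -0.76, 0.514], "fingers": 1},
  {"dp": [0, 0, 0], "delta_rot": [0, 0, 0], "fingers": 1},
])

```text
clock: 1.15
position: [0.6236, -0.1897, 0.2548]
ee_rot: [0.176, 0.804, 0.487, -0.294]
contact_force: [-0.9, -0.0, -1.4]
width: 0.0853
gripper_force: 0.0
```

```bash
cat > f.py <<'E'
from h import *
im,d,K,W=grab('wrist'); cv2.imwrite('pics/w2.png',im[:,:,::-1]); np.savez('w2.npz',im=im,d=d,K=K,W=W)
s=readout.get_state(); print(s['clock'],s['position'].round(4),s['qpos'].round(3)); print(Rq(s['ee_rot']).as_matrix().round(3))
E
python3 f.py
```

```text
1.2 [ 0.6232 -0.1888  0.2559] [-0.13   0.55   1.352 -0.647  1.533  0.475]
[[ 0.354  0.886 -0.3  ]
 [ 0.68  -0.464 -0.568]
 [-0.642 -0.003 -0.766]]
```

View pics/w2.png

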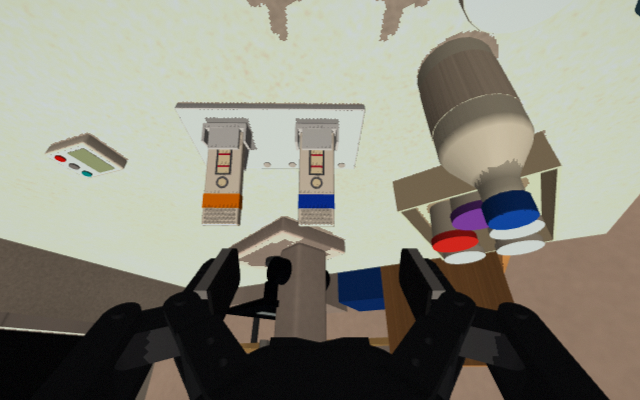

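The wrist view shows the blue cassette at columns 299–336 with its band at row 201 and its grip end at row 224; amber is at columns 203–241. I now measure the face plane, edges and grip end.

```bash
cat > g.py <<'E'
from h import *
z=np.load('w2.npz'); im,d,K,W=z['im'],z['d'],z['K'],z['W']; P=cloud(d,K,W)
print('bench',np.nanmedian(P[90:98,200:330],(0,1)).round(4))
def face(x0,x1,c0,c1):
    q=P[150:215,x0+6:x1-5].reshape(-1,3); 
    for _ in range(4):
        c=q.mean(0); n=np.linalg.svd(q-c,full_matrices=False)[2][2]; q=q[abs((q-c)@n)<.002]
    if n[1]<0:n=-n
    B=np.zeros(d.shape,bool); B[100:235,c0:c1]=1
    m=B&(abs((P-c)@n)<.003); m=cv2.morphologyEx(m.astype(np.uint8),cv2.MORPH_OPEN,np.ones((3,3)))
    k,l,st,_=cv2.connectedComponentsWithStats(m); i=1+st[1:,4].argmax(); m=l==i
    y=np.array([-n[1],n[0],0]);y/=np.linalg.norm(y); x=np.cross(y,n)
    q=P[m]; b=(q-c)@y; a=(q-c)@x
    print('n',n.round(4),'tilt',np.degrees(np.arcsin(n[2])).round(2),'px',st[i],'x[min..max]',a.min().round(4),a.max().round(4))
    # y edges on upper part, grip end
    up=a<a.min()+.07
    lo,hi=np.percentile(b[up],[.5,99.5]); g=np.median([a[abs(b-t)<.003].min() for t in np.linspace(lo+.006,hi-.006,7)])
    o=c+y*(lo+hi)/2+x*(g+.055)-n*.014
    print('width',(hi-lo).round(4),'origin',o.round(4),'y',y.round(4),'x',x.round(4)); return o,n
o,n=face(299,336,290,345); o2,n2=face(203,241,195,248); print(np.linalg.norm(o-o2),(o2-o).round(4))
np.savez('blue.npz',o=o,n=n)
E
python3 g.py
```

```text
bench [ 5.264e-01 -2.452e-01 -2.000e-04]Traceback (most recent call last):
  File "g.py", line 20, in <module>
    o,n=face(299,336,290,345); o2,n2=face(203,241,195,248); print(np.linalg.norm(o-o2),(o2-o).round(4))
        ~~~~^^^^^^^^^^^^^^^^^
  File "g.py", line 7, in face
    c=q.mean(0); n=np.linalg.svd(q-c,full_matrices=False)[2][2]; q=q[abs((q-c)@n)<.002]
                   ~~~~~~~~~~~~~^^^^^^^^^^^^^^^^^^^^^^^^^
    u, s, vh = gufunc(a, signature=signature)
               ~~~~~~^^^^^^^^^^^^^^^^^^^^^^^^
    raise LinAlgError("SVD did not converge")
numpy.linalg.LinAlgError: SVD did not converge
```

```bash
sed -i 's/reshape(-1,3); $/reshape(-1,3); q=q[np.isfinite(q).all(1)]; q=q[np.linalg.norm(q-np.median(q,0),axis=1)<.06]/' g.py; python3 g.py
```

```text
bench [ 5.264e-01 -2.452e-01 -2.000e-04]
n [0.4457 0.8281 0.3399] tilt 19.87 px [ 299  150   36   76 2689] x[min..max] -0.0487 0.0388
width 0.0395 origin [ 0.5456 -0.3317  0.0677] y [-0.8806  0.4739  0.    ] x [ 0.1611  0.2993 -0.9405]
n [0.4387 0.8306 0.3431] tilt 20.07 px [ 202  130   42   95 2771] x[min..max] -0.0475 0.0629
width 0.0397 origin [ 0.4524 -0.2818  0.0675] y [-0.8842  0.4671  0.    ] x [ 0.1603  0.3034 -0.9393]
0.10572303702229681 [-0.0932  0.0499 -0.0003]
```

Both faces check out: tilt 20 deg, width 39.6 mm, spacing 105.7 mm, origin height 67.7 mm. Next I plan the grasp.

```bash
cat > i.py <<'E'
from h import *
o=np.array([.5456,-.3317,.0677]); f=np.array([.472,.882,0]); f/=np.linalg.norm(f); c,s=np.cos(np.radians(20)),np.sin(np.radians(20)); u=np.array([0,0,1])
zc=c*f+s*u; xc=s*f-c*u
Rt=ori(f,np.radians(50)); tz=Rt.as_matrix()[:,2]
T=o-.004*xc+.007*zc-.050*tz; print(T.round(4))
e=plan(T-.05*tz,Rt); plan(T,Rt,start=e,n=3)
E
python3 i.py
```

```text
[ 0.5632 -0.2988  0.1122]
n 4 dp [-0.0448 -0.0816 -0.1054] dr [ 0.003 -0.001  0.009]
--
([-0.005, -0.002, 0.176], [0.009, -0.002, 0.022])
([-0.004, -0.002, 0.176], [0.008, -0.002, 0.022])
([-0.005, -0.001, 0.175], [0.009, -0.002, 0.022])
([-0.004, -0.002, 0.176], [0.008, -0.001, 0.022])
n 3 dp [-0.0151 -0.0284 -0.0383] dr [0. 0. 0.]
--
([-0.0, 0.0, 0.083], [0.0, 0.0, 0.0])
([-0.0, 0.0, 0.083], [0.0, 0.0, 0.0])
([-0.0, 0.0, 0.084], [0.0, 0.0, 0.0])
```

>>> servo_tool([
  {"dp": [-0.005, -0.002, 0.176], "delta_rot": [0.009, -0.002, 0.022], "fingers": 1},
  {"dp": [-0.004, -0.002, 0.176], "delta_rot": [0.008, -0.002, 0.022], "fingers": 1},
  {"dp": [-0.005, -0.001, 0.175], "delta_rot": [0.009, -0.002, 0.022], "fingers": 1},
  {"dp": [-0.004, -0.002, 0.176], "delta_rot": [0.008, -0.001, 0.022], "fingers": 1},
  {"dp": [0, 0, 0.083], "delta_rot": [0, 0, 0], "fingers": 1},
])

```text
clock: 1.7
position: [0.5714, -0.2802, 0.1385]
ee_rot: [0.176, 0.807, 0.482, -0.293]
contact_force: [-0.4, 0.5, -0.2]
width: 0.0851
gripper_force: 0.0
```

>>> servo_tool([
  {"dp": [0, 0, 0.083], "delta_rot": [0, 0, 0], "fingers": 1},
  {"dp": [0, 0, 0.084], "delta_rot": [0, 0, 0], "fingers": 1},
  {"dp": [0, 0, 0], "delta_rot": [0, 0, 0], "fingers": 1},
  {"dp": [0, 0, 0], "delta_rot": [0, 0, 0], "fingers": 1},
])

```text
clock: 2.1
position: [0.5637, -0.2986, 0.1152]
ee_rot: [0.177, 0.807, 0.482, -0.292]
contact_force: [0.5, -0.4, -0.1]
width: 0.0854
gripper_force: 0.0
```

```bash
sed -i 's/w2/w3/g' f.py; python3 f.py; sed -i 's/^e=.*/plan(T,Rt,n=1)/' i.py; python3 i.py
```

```text
2.15 [ 0.5642 -0.2985  0.1155] [-0.305  0.624  1.615 -0.755  1.175  0.588]
[[ 0.364  0.882 -0.299]
 [ 0.674 -0.471 -0.568]
 [-0.642  0.006 -0.767]]
[ 0.5632 -0.2988  0.1122]
n 1 dp [-0.0009 -0.0003 -0.0033] dr [ 0.005 -0.001 -0.003]
--
([0.008, -0.004, 0.015], [0.046, -0.008, -0.031])
```

View pics/w3.png

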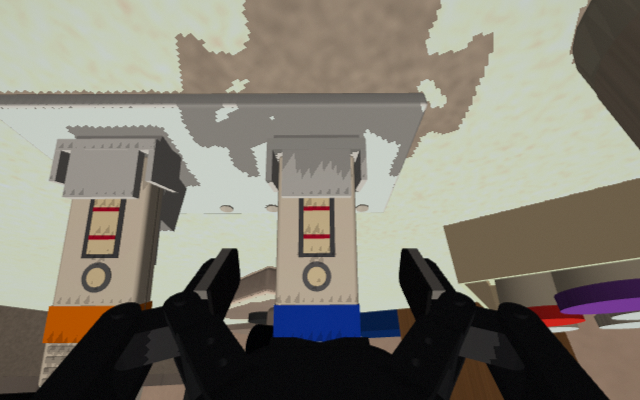

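The blue cassette, columns 277–358, sits midway between the open pads at 238 and 400. I make a small correction and close.

>>> servo_tool([
  {"dp": [0.008, -0.002, 0.015], "delta_rot": [0, 0, 0], "fingers": 1},
  {"dp": [0, 0, 0], "delta_rot": [0, 0, 0], "fingers": 0},
  {"dp": [0, 0, 0], "delta_rot": [0, 0, 0], "fingers": 0},
  {"dp": [0, 0, 0], "delta_rot": [0, 0, 0], "fingers": 0},
  {"dp": [0, 0, 0], "delta_rot": [0, 0, 0], "fingers": 0},
], force=40)

```text
clock: 2.65
position: [0.5631, -0.2991, 0.1113]
ee_rot: [0.177, 0.806, 0.482, -0.292]
contact_force: [1.0, 3.0, 2.2]
width: 0.0396
gripper_force: 40.4
```

>>> servo_tool([
  {"dp": [0, 0, 0], "delta_rot": [0, 0, 0], "fingers": 0},
  {"dp": [0, 0, 0], "delta_rot": [0, 0, 0], "fingers": 0},
  {"dp": [0, 0, 0], "delta_rot": [0, 0, 0], "fingers": 0},
])

```text
clock: 2.95
position: [0.5631, -0.2992, 0.1113]
ee_rot: [0.177, 0.806, 0.482, -0.292]
contact_force: [0.4, 5.2, 4.0]
width: 0.0395
gripper_force: 40.7
```

```bash
cat > j.py <<'E'
from h import *
f=np.array([.472,.882,0]); f/=np.linalg.norm(f); c,s=np.cos(np.radians(20)),np.sin(np.radians(20)); u=np.array([0,0,1])
zc=c*f+s*u; xc=s*f-c*u
st=readout.get_state(); Rn=Rq(st['ee_rot']); p=st['position']; print(p.round(4),st['width'],st['gripper_force'],st['contact_force'])
e=plan(p-.09*xc,Rn,n=4)
a=np.array([-.136,.991,0]); Rt=ori(a,np.radians(120)); print(Rt.as_matrix().round(3))
P=np.array([.5572,.1195,.034])
tz=Rt.as_matrix()[:,2]; T=P-.004*a+np.array([0,0,.007])-.050*tz; print('final',T.round(4))
print('UP'); e=plan(e[0]+[0.0,.03,.09],e[1],start=e,n=2)
plan(T+[0,0,.10],Rt,start=e)
E
python3 j.py
```

```text
[ 0.5631 -0.2992  0.1113] 0.039511643820550196 40.688960552215576 [0.44272941 5.18343076 4.0286116 ]
n 4 dp [-0.0145 -0.0271  0.0846] dr [0. 0. 0.]
--
([-0.097, 0.0, -0.056], [0.0, 0.0, 0.0])
([-0.098, 0.001, -0.056], [0.0, 0.0, 0.0])
([-0.097, 0.0, -0.057], [0.0, 0.0, 0.0])
([-0.098, 0.001, -0.056], [0.0, 0.0, 0.0])
[[-0.118  0.991 -0.068]
 [ 0.858  0.136  0.495]
 [ 0.5    0.    -0.866]]
final [0.5611 0.0908 0.0843]
UP
n 2 dp [0.   0.03 0.09] dr [0. 0. 0.]
--
([-0.094, -0.034, -0.215], [0.0, 0.0, 0.0])
([-0.094, -0.035, -0.215], [0.0, 0.0, 0.0])
n 14 dp [ 0.0126  0.3871 -0.1016] dr [-0.054  1.181 -0.665]
--
([0.118, -0.061, -0.052], [-0.038, 0.843, -0.475])
([0.125, -0.055, -0.042], [-0.038, 0.843, -0.475])
([0.131, -0.049, -0.032], [-0.038, 0.843, -0.475])
([0.135, -0.043, -0.02], [-0.039, 0.843, -0.475])
([0.138, -0.036, -0.009], [-0.038, 0.843, -0.475])
--
([0.14, -0.03, 0.002], [-0.039, 0.843, -0.475])
([0.14, -0.023, 0.014], [-0.038, 0.843, -0.475])
([0.14, -0.017, 0.026], [-0.039, 0.843, -0.475])
([0.138, -0.01, 0.038], [-0.038, 0.843, -0.475])
([0.134, -0.004, 0.049], [-0.039, 0.844, -0.475])
--
([0.13, 0.002, 0.06], [-0.038, 0.843, -0.475])
([0.124, 0.008, 0.071], [-0.039, 0.844, -0.476])
([0.117, 0.014, 0.081], [-0.038, 0.843, -0.475])
([0.108, 0.018, 0.09], [-0.039, 0.844, -0.476])
```

>>> servo_tool([
  {"dp": [-0.05, 0, -0.029], "delta_rot": [0, 0, 0], "fingers": 0},
  {"dp": [-0.097, 0, -0.056], "delta_rot": [0, 0, 0], "fingers": 0},
  {"dp": [-0.098, 0, -0.056], "delta_rot": [0, 0, 0], "fingers": 0},
  {"dp": [-0.097, 0, -0.056], "delta_rot": [0, 0, 0], "fingers": 0},
  {"dp": [-0.048, 0, -0.028], "delta_rot": [0, 0, 0], "fingers": 0},
])

```text
clock: 3.45
position: [0.548, -0.3278, 0.198]
ee_rot: [0.179, 0.807, 0.482, -0.292]
contact_force: [-0.0, 0.0, -0.9]
width: 0.0396
gripper_force: 40.2
```

>>> servo_tool([
  {"dp": [-0.094, -0.034, -0.215], "delta_rot": [0, 0, 0], "fingers": 0},
  {"dp": [-0.094, -0.034, -0.215], "delta_rot": [0, 0, 0], "fingers": 0},
])

```text
clock: 3.65
position: [0.5471, -0.2968, 0.2854]
ee_rot: [0.176, 0.806, 0.482, -0.294]
contact_force: [1.1, 0.2, -0.5]
width: 0.0391
gripper_force: 40.6
```

>>> servo_tool([
  {"dp": [0.118, -0.061, -0.052], "delta_rot": [-0.038, 0.843, -0.475], "fingers": 0},
  {"dp": [0.125, -0.055, -0.042], "delta_rot": [-0.038, 0.843, -0.475], "fingers": 0},
  {"dp": [0.131, -0.049, -0.032], "delta_rot": [-0.038, 0.843, -0.475], "fingers": 0},
  {"dp": [0.135, -0.043, -0.02], "delta_rot": [-0.038, 0.843, -0.475], "fingers": 0},
  {"dp": [0.138, -0.036, -0.009], "delta_rot": [-0.038, 0.843, -0.475], "fingers": 0},
])

```text
clock: 4.15
position: [0.5526, -0.1574, 0.2491]
ee_rot: [0.044, 0.785, 0.604, -0.131]
contact_force: [0.2, 0.0, -0.3]
width: 0.0394
gripper_force: 40.6
```

```bash
cat > k.py <<'E'
from h import *
s=readout.get_state(); print(s['clock'],s['position'].round(4),s['qpos'].round(3),s['width'],s['contact_force'].round(1))
E
python3 k.py
```

```text
4.15 [ 0.5526 -0.1574  0.2491] [-0.267  0.361  1.546 -0.27   1.334  0.07 ] 0.03936484429865071 [ 0.2  0.  -0.3]
```

>>> servo_tool([
  {"dp": [0.14, -0.03, 0.002], "delta_rot": [-0.038, 0.843, -0.475], "fingers": 0},
  {"dp": [0.14, -0.023, 0.014], "delta_rot": [-0.038, 0.843, -0.475], "fingers": 0},
  {"dp": [0.14, -0.017, 0.026], "delta_rot": [-0.038, 0.843, -0.475], "fingers": 0},
  {"dp": [0.138, -0.01, 0.038], "delta_rot": [-0.038, 0.843, -0.475], "fingers": 0},
  {"dp": [0.134, -0.004, 0.049], "delta_rot": [-0.038, 0.843, -0.475], "fingers": 0},
])

```text
clock: 4.65
position: [0.5569, -0.0193, 0.2128]
ee_rot: [-0.091, 0.718, 0.689, 0.037]
contact_force: [0.0, 0.3, -1.3]
width: 0.0394
gripper_force: 40.6
```

>>> servo_tool([
  {"dp": [0.13, 0.002, 0.06], "delta_rot": [-0.038, 0.843, -0.475], "fingers": 0},
  {"dp": [0.124, 0.008, 0.071], "delta_rot": [-0.038, 0.843, -0.475], "fingers": 0},
  {"dp": [0.117, 0.014, 0.081], "delta_rot": [-0.038, 0.843, -0.475], "fingers": 0},
  {"dp": [0.108, 0.018, 0.09], "delta_rot": [-0.038, 0.843, -0.475], "fingers": 0},
  {"dp": [0, 0, 0], "delta_rot": [0, 0, 0], "fingers": 0},
])

```text
clock: 5.15
position: [0.5591, 0.0913, 0.182]
ee_rot: [-0.198, 0.635, 0.728, 0.168]
contact_force: [-0.8, -0.9, -1.5]
width: 0.0393
gripper_force: 40.6
```

```bash
cat > l.py <<'E'
from h import *
k=readout.get_state(); print(k['clock'],k['position'].round(4),k['qpos'].round(3),k['width']); print(Rq(k['ee_rot']).as_matrix().round(3))
for n in ('wrist','scene','side'):
    im,d,K,W=grab(n); np.savez(n+'4.npz',im=im,d=d,K=K,W=W)
    if n=='scene': sc=im
    elif n=='wrist': wr=im
    else: sd=im
c=lambda a,x,y,f: cv2.resize(a[y:y+133,x:x+160][:,:,::-1],None,fx=f,fy=f,interpolation=cv2.INTER_CUBIC)
A=np.hstack([cv2.resize(wr[:,:,::-1],(400,250)), c(sc,310,140,2.0)[:250,:320]]); A=A[:250]
B=np.hstack([c(sd,215,120,2.4)[:319,:384]]); out=np.zeros((570,720,3),np.uint8); out[:250]=A; out[250:569,:384]=B
cv2.imwrite('pics/m4.png',out)
E
python3 l.py
```

```text
5.15 [0.5591 0.0913 0.182 ] [-0.211  0.42   1.719  0.518  1.249 -0.576] 0.03930919270886361
[[-0.116  0.991 -0.074]
 [ 0.857  0.137  0.496]
 [ 0.502 -0.006 -0.865]]
```

View pics/m4.png

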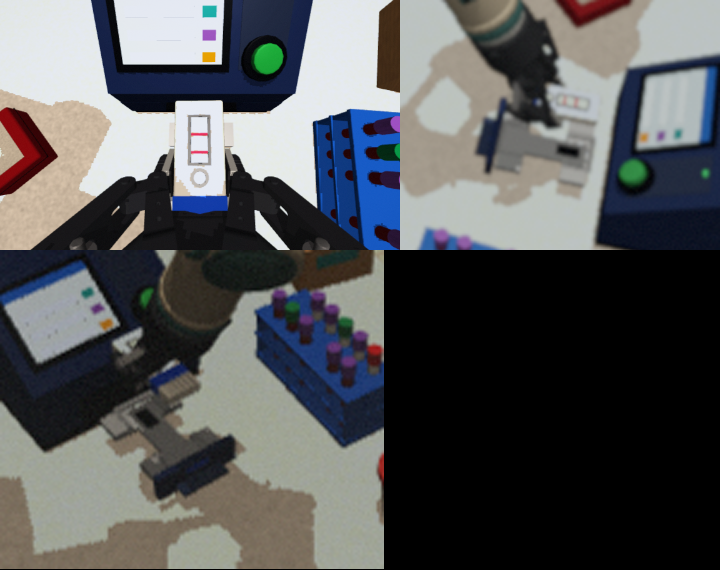

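The montage shows the cassette in the fingers, level over the tray with its window up and its window end towards the reader. In the wrist view it spans about columns 280–357 from row 160, and the key is at (428,94). I measure its in-hand pose and the key.

```bash
cat > m.py <<'E'
from h import *
z=np.load('wrist4.npz'); im,d,K,W=z['im'],z['d'],z['K'],z['W']; P=cloud(d,K,W)
q=P[180:290,295:340].reshape(-1,3); q=q[np.isfinite(q).all(1)]; q=q[np.linalg.norm(q-np.median(q,0),axis=1)<.06]
for _ in range(4):
    c=q.mean(0); n=np.linalg.svd(q-c,full_matrices=False)[2][2]; q=q[abs((q-c)@n)<.002]
n*=np.sign(n[2]); m=(abs((P-c)@n)<.003); B=np.zeros(m.shape,bool); B[140:300,265:370]=1
m=cv2.morphologyEx((m&B).astype(np.uint8),cv2.MORPH_OPEN,np.ones((3,3))); k,l,s,_=cv2.connectedComponentsWithStats(m); m=l==1+s[1:,4].argmax()
Q=P[m]; a0=np.array([-.136,.991,0]); 
# side edges per row in rows 165..230 (before fingers)
L=[];Rr=[]
for v in range(170,225,2):
    u=np.nonzero(m[v])[0]; L.append(P[v,u[0]]);Rr.append(P[v,u[-1]])
L=np.array(L);Rr=np.array(Rr); mid=(L+Rr)/2; s1,c1=np.polyfit(mid[:,1],mid[:,0],1); 
x=np.array([s1,1,0]);x-=n*(x@n);x/=np.linalg.norm(x); y=np.cross(n,x)
t=(Q-c)@x; b=(Q-c)@y; b0=np.median((mid-c)@y); e=np.median([t[abs(b-b0-k)<.002].max() for k in np.linspace(-.014,.014,9)])
o=c+x*(e-.055)+y*b0-n*.014
print('n',n.round(4),'x',x.round(4),'width',np.median(np.linalg.norm(L-Rr,axis=1)).round(4),'edge slopes',np.polyfit(L[:,1],L[:,0],1)[0].round(3),np.polyfit(Rr[:,1],Rr[:,0],1)[0].round(3),'origin',o.round(4))
# in tool frame
st=readout.get_state(); Rn=Rq(st['ee_rot']); p=st['position']
print('tool-frame origin',Rn.inv().apply(o-p).round(4))
Rc=np.stack([x,y,n],1); np.savez('cas.npz',o=o,Rc=Rc,rel_o=Rn.inv().apply(o-p),rel_R=Rn.inv().as_matrix()@Rc)
# target
a=np.array([-.136,.991,0])/np.linalg.norm([-.136,.991]); Rtc=np.stack([a,[-a[1],a[0],0],[0,0,1]],1)
Rt=R.from_matrix(Rtc@Rc.T)*Rn; rel=Rn.inv().apply(o-p)
Pk=np.array([.5572,.1195,.034]); 
T0=Pk+[0,0,.045]-Rt.apply(rel); print('tool target high',T0.round(4)); e=plan(T0,Rt,n=3)
# tray features from this view (if visible): floor/rim
hsv=cv2.cvtColor(im,cv2.COLOR_RGB2HSV); g=(hsv[...,0]>45)&(hsv[...,0]<75)&(hsv[...,1]>150); g[:, :380]=0; g[:,480:]=0; g[170:]=0
G=P[g]; G=G[np.isfinite(G).all(1)]; cg=np.median(G,0); 
for _ in range(4):
    cc=G.mean(0); ng=np.linalg.svd(G-cc,full_matrices=False)[2][2]; G=G[abs((G-cc)@ng)<.0015]
ng*=np.sign(ng[2]); print('key',len(G),cc.round(4),'n',ng.round(3),'tilt',np.degrees(np.arccos(ng[2])).round(1)); r=cv2.minEnclosingCircle(G[:,:2].astype(np.float32)*1000); print(np.round(r[0],1),round(r[1],1))
E
python3 m.py
```

```text
n [-0.0062 -0.0042  1.    ] x [-0.1486  0.9889  0.0032] width 0.0391 edge slopes -0.161 -0.14 origin [0.5561 0.1186 0.1318]
tool-frame origin [-0.0005 -0.0008  0.0599]
tool target high [0.5619 0.0907 0.1313]
n 3 dp [ 0.0011  0.001  -0.0527] dr [-0.001 -0.003  0.014]
--
([-0.042, 0.002, 0.077], [-0.002, -0.011, 0.048])
([-0.043, 0.002, 0.077], [-0.002, -0.011, 0.048])
([-0.042, 0.003, 0.077], [-0.002, -0.01, 0.048])
key 1342 [0.6097 0.2306 0.1287] n [ 0.026 -0.539  0.842] tilt 32.7
[608.4 230. ] 14.5
```

The cassette is level and within about 1 mm and 1 deg of the pocket. I lower it to about 5 mm above the floor.

>>> servo_tool([
  {"dp": [-0.042, 0.002, 0.077], "delta_rot": [-0.002, -0.011, 0.048], "fingers": 0},
  {"dp": [-0.043, 0.002, 0.077], "delta_rot": [-0.002, -0.011, 0.048], "fingers": 0},
  {"dp": [-0.042, 0.003, 0.077], "delta_rot": [-0.002, -0.01, 0.048], "fingers": 0},
  {"dp": [0, 0, 0], "delta_rot": [0, 0, 0], "fingers": 0},
  {"dp": [0, 0, 0], "delta_rot": [0, 0, 0], "fingers": 0},
])

```text
clock: 5.8
position: [0.5622, 0.0912, 0.132]
ee_rot: [-0.195, 0.641, 0.724, 0.168]
contact_force: [0.9, 0.3, -1.0]
width: 0.0395
gripper_force: 40.6
```

```bash
cat > n.py <<'E'
from h import *
import sys
h=float(sys.argv[1]); n=int(sys.argv[2])
z=np.load('cas.npz'); rel,relR=z['rel_o'],z['rel_R']
s=readout.get_state(); p=s['position'];Rn=Rq(s['ee_rot']); o=p+Rn.apply(rel); Rc=Rn.as_matrix()@relR
Pk=np.array([.5572,.1195,.034]); a=np.array([-.136,.991,0])/np.linalg.norm([-.136,.991]); Rtc=np.stack([a,[-a[1],a[0],0],[0,0,1]],1)
print(s['clock'],'force',s['contact_force'].round(1),'width',s['width'],'cassette in pocket',(Rtc.T@(o-Pk)).round(4),'rot',(R.from_matrix(Rtc.T@Rc).as_rotvec()).round(3))
Rt=R.from_matrix(Rtc@relR.T); plan(Pk+[0,0,h]-Rt.apply(rel),Rt,n=n)
E
python3 n.py .006 3
```

```text
5.8 force [ 0.9  0.3 -1. ] width 0.03948969878337541 cassette in pocket [ 0.0006 -0.0004  0.0457] rot [-0.001 -0.002 -0.   ]
n 3 dp [-0.0003 -0.0005 -0.0397] dr [ 0.001 -0.002  0.   ]
--
([-0.034, -0.0, 0.057], [0.003, -0.005, 0.001])
([-0.033, -0.0, 0.057], [0.003, -0.005, 0.001])
([-0.034, -0.0, 0.057], [0.003, -0.005, 0.002])
```

>>> servo_tool([
  {"dp": [-0.034, 0, 0.057], "delta_rot": [0, 0, 0], "fingers": 0},
  {"dp": [-0.033, 0, 0.057], "delta_rot": [0, 0, 0], "fingers": 0},
  {"dp": [-0.034, 0, 0.057], "delta_rot": [0, 0, 0], "fingers": 0},
  {"dp": [0, 0, 0], "delta_rot": [0, 0, 0], "fingers": 0},
  {"dp": [0, 0, 0], "delta_rot": [0, 0, 0], "fingers": 0},
])

```text
clock: 6.3
position: [0.5613, 0.0912, 0.091]
ee_rot: [-0.196, 0.641, 0.723, 0.167]
contact_force: [-0.1, 0.6, -1.4]
width: 0.0391
gripper_force: 40.6
```

```bash
python3 n.py .001 2; sed -e 's/w3/w5/g' f.py > f5.py; python3 f5.py
```

```text
6.3 force [-0.1  0.6 -1.4] width 0.03907110417300253 cassette in pocket [0.0008 0.0006 0.0048] rot [ 0.001 -0.003  0.   ]
n 2 dp [ 0.0006 -0.0006 -0.0037] dr [-0.001 -0.003 -0.   ]
--
([-0.006, 0.002, 0.007], [-0.006, -0.015, -0.002])
([-0.006, 0.001, 0.007], [-0.005, -0.014, -0.003])
6.35 [0.5616 0.0912 0.0914] [-0.209  0.53   1.807  0.562  1.071 -0.672]
[[-0.103  0.992 -0.068]
 [ 0.861  0.123  0.493]
 [ 0.497 -0.008 -0.867]]
```

View pics/w5.png

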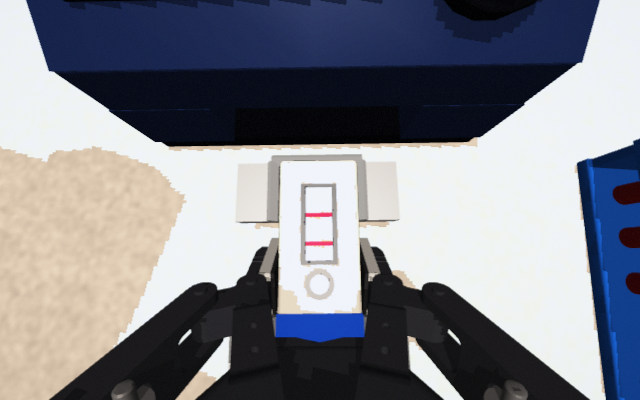

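The cassette, columns 279–359 with its end at row 160, sits centred in the rim at columns 272–366 and there is no contact force. I lower it the rest of the way.

>>> servo_tool([
  {"dp": [-0.006, 0, 0.007], "delta_rot": [0, 0, 0], "fingers": 0},
  {"dp": [-0.006, 0, 0.007], "delta_rot": [0, 0, 0], "fingers": 0},
  {"dp": [0, 0, 0], "delta_rot": [0, 0, 0], "fingers": 0},
  {"dp": [0, 0, 0], "delta_rot": [0, 0, 0], "fingers": 0},
])

```text
clock: 6.75
position: [0.5617, 0.0904, 0.0882]
ee_rot: [-0.195, 0.641, 0.724, 0.168]
contact_force: [-0.1, -0.7, -1.1]
width: 0.0396
gripper_force: 40.6
```

```bash
python3 n.py -.001 1
```

```text
6.75 force [-0.1 -0.7 -1.1] width 0.03964928406535836 cassette in pocket [-0.0001  0.0003  0.0019] rot [-0.001 -0.002  0.   ]
n 1 dp [ 0.0003  0.0002 -0.0029] dr [ 0.    -0.002  0.   ]
--
([-0.006, 0.002, 0.013], [0.003, -0.022, 0.005])
```

>>> servo_tool([
  {"dp": [-0.004, 0, 0.009], "delta_rot": [0, 0, 0], "fingers": 0},
  {"dp": [0, 0, 0], "delta_rot": [0, 0, 0], "fingers": 0},
  {"dp": [0, 0, 0], "delta_rot": [0, 0, 0], "fingers": 0},
])

```text
clock: 7.05
position: [0.5616, 0.0907, 0.086]
ee_rot: [-0.195, 0.641, 0.724, 0.167]
contact_force: [-0.7, -0.5, -0.9]
width: 0.0395
gripper_force: 40.6
```

```bash
python3 n.py -.001 1
```

```text
7.05 force [-0.7 -0.5 -0.9] width 0.03946208509974851 cassette in pocket [ 0.0002  0.0004 -0.0002] rot [-0.    -0.002  0.   ]
n 1 dp [ 0.0004  0.     -0.0008] dr [ 0.    -0.002  0.   ]
--
([-0.002, 0.002, 0.003], [0.0, -0.022, 0.003])
```

>>> servo_tool([
  {"dp": [-0.004, 0, 0.0065], "delta_rot": [0, 0, 0], "fingers": 0},
  {"dp": [0, 0, 0], "delta_rot": [0, 0, 0], "fingers": 0},
  {"dp": [0, 0, 0], "delta_rot": [0, 0, 0], "fingers": 0},
])

```text
clock: 7.35
position: [0.5617, 0.0907, 0.0848]
ee_rot: [-0.195, 0.641, 0.723, 0.168]
contact_force: [-0.9, 0.3, 1.5]
width: 0.0394
gripper_force: 40.8
```

```bash
python3 n.py -.002 1; python3 - <<'E'
from h import *
im,d,K,W=grab('wrist'); P=cloud(d,K,W)
q=P[180:290,295:340].reshape(-1,3); q=q[np.isfinite(q).all(1)]; print('face z',np.median(q[:,2]).round(4),'rim pads z',np.nanmedian(P[180:210,245:260,2]).round(4),np.nanmedian(P[180:210,378:392,2]).round(4))
A=np.c_[q[:,:2],np.ones(len(q))]; print('slopes',np.linalg.lstsq(A,q[:,2],rcond=None)[0][:2].round(4))
E
```

```text
7.35 force [-0.9  0.3  1.5] width 0.03939257059394129 cassette in pocket [ 0.0002  0.0002 -0.0014] rot [-0.001 -0.003  0.   ]
n 1 dp [ 0.0002 -0.     -0.0005] dr [ 0.    -0.003  0.   ]
--
([-0.001, 0.001, 0.002], [0.004, -0.026, 0.004])
face z 0.0485 rim pads z 0.037 0.037
slopes [0.0057 0.0019]
```

The cassette touches down (force change +2.5 N) and the face is at z 48.5 mm against an expected 48, so I release and retreat.

>>> servo_tool([
  {"dp": [0, 0, 0], "delta_rot": [0, 0, 0], "fingers": 0.7},
  {"dp": [0, 0, 0], "delta_rot": [0, 0, 0], "fingers": 0.7},
  {"dp": [0, 0, 0], "delta_rot": [0, 0, 0], "fingers": 0.7},
  {"dp": [0, 0, 0], "delta_rot": [0, 0, 0], "fingers": 0.7},
  {"dp": [0, 0, 0], "delta_rot": [0, 0, 0], "fingers": 0.7},
])

```text
clock: 7.9
position: [0.5616, 0.0906, 0.0844]
ee_rot: [-0.195, 0.641, 0.724, 0.167]
contact_force: [0.7, 1.1, 0.2]
width: 0.0598
gripper_force: 0.0
```

>>> servo_tool([
  {"dp": [0, 0, -0.1], "delta_rot": [0, 0, 0], "fingers": 0.7},
  {"dp": [0, 0, -0.2], "delta_rot": [0, 0, 0], "fingers": 0.7},
  {"dp": [0, 0, -0.25], "delta_rot": [0, 0, 0], "fingers": 0.7},
  {"dp": [0, 0, -0.25], "delta_rot": [0, 0, 0], "fingers": 0.7},
  {"dp": [0, 0, 0], "delta_rot": [0, 0, 0], "fingers": 0.7},
])

```text
clock: 8.4
position: [0.576, 0.0087, 0.229]
ee_rot: [-0.189, 0.641, 0.724, 0.17]
contact_force: [0.6, -0.4, 0.9]
width: 0.0601
gripper_force: 0.0
```

```bash
sed -e 's/w3/w6/g' f.py > f6.py; python3 f6.py
```

```text
8.45 [0.5742 0.01   0.2262] [-0.336  0.406  1.609  0.467  1.394 -0.603]
[[-0.105  0.993 -0.061]
 [ 0.863  0.121  0.49 ]
 [ 0.494 -0.001 -0.869]]
```

View pics/w6.png

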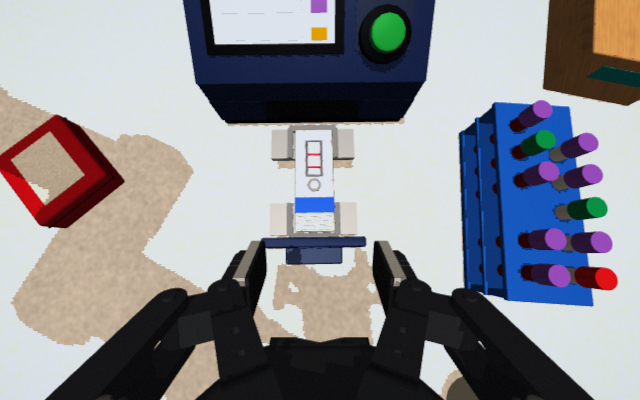

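The cassette lies in the pocket with its blue band and grip end at the plate (rows 130–235, columns 294–335). The plate spans columns 264–366 at row 242, and the key is at (384,33). I verify the seating, then measure the reader front and the key.

```bash
cat > o.py <<'E'
from h import *
z=np.load('w6.npz'); im,d,K,W=z['im'],z['d'],z['K'],z['W']; P=cloud(d,K,W)
hsv=cv2.cvtColor(im,cv2.COLOR_RGB2HSV); H,S,V=[hsv[...,i] for i in range(3)]
a=np.array([-.136,.991,0])/np.linalg.norm([-.136,.991]); b=np.array([-a[1],a[0],0])
q=P[133:230,298:331].reshape(-1,3); A=np.c_[q[:,:2],np.ones(len(q))]; print('face z',np.median(q[:,2]).round(4),'slopes',np.linalg.lstsq(A,q[:,2],rcond=None)[0][:2].round(4))
B=np.zeros(H.shape,bool); B[232:268,255:375]=1
navy=B&(H>100)&(H<130)&(S>80)&(V<140); t=P[navy]; t=t[(t[:,2]>.048)&(t[:,2]<.058)]; r=cv2.minAreaRect(t[:,:2].astype(np.float32)*1000); print('plate',r)
m=(P[...,2]>.04)&(P[...,2]<.0545); m[232:]=0; m[:,:285]=0; m[:,345:]=0; m[:115]=0
f=P[m]; f=f[abs(f[:,2]-.0485)<.003]; r=cv2.minAreaRect(f[:,:2].astype(np.float32)*1000); print('cassette',r)
q=P[85:122,200:420].reshape(-1,3); q=q[(q[:,2]>.062)&(q[:,2]<.085)]; c0=np.array([.5572,.1195,0]); print('reader front along a from pocket',len(q),np.percentile((q-c0)@a,[5,50,95]).round(4))
g=(H>45)&(H<75)&(S>150); g[:,:350]=0; g[:,420:]=0; g[80:]=0
G=P[g]; G=G[np.isfinite(G).all(1)]
for _ in range(4):
    cc=G.mean(0); ng=np.linalg.svd(G-cc,full_matrices=False)[2][2]; G=G[abs((G-cc)@ng)<.0015]
ng*=np.sign(ng[2]); print('key',len(G),cc.round(4),ng.round(3)); 
e1=np.cross(ng,[0,0,1]);e1/=np.linalg.norm(e1);e2=np.cross(ng,e1); (x,y),rr=cv2.minEnclosingCircle(np.c_[(G-cc)@e1,(G-cc)@e2].astype(np.float32)*1000); print('circle centre',(cc+(x*e1+y*e2)/1000).round(4),rr)
E
python3 o.py
```

```text
** On entry to DLASCL parameter number  4 had an illegal value
 ** On entry to DLASCL parameter number  4 had an illegal valueTraceback (most recent call last):
  File "o.py", line 5, in <module>
    q=P[133:230,298:331].reshape(-1,3); A=np.c_[q[:,:2],np.ones(len(q))]; print('face z',np.median(q[:,2]).round(4),'slopes',np.linalg.lstsq(A,q[:,2],rcond=None)[0][:2].round(4))
                                                                                                                             ~~~~~~~~~~~~~~~^^^^^^^^^^^^^^^^^^^^^
    x, resids, rank, s = _umath_linalg.lstsq(a, b, rcond,
                         ~~~~~~~~~~~~~~~~~~~^^^^^^^^^^^^^
                                             signature=signature)
                                             ^^^^^^^^^^^^^^^^^^^^
    raise LinAlgError("SVD did not converge in Linear Least Squares")
numpy.linalg.LinAlgError: SVD did not converge in Linear Least Squares
```

```bash
sed -i 's/reshape(-1,3); A=/reshape(-1,3); q=q[np.isfinite(q).all(1)]; A=/' o.py; python3 o.py
```

```text
face z 0.0484 slopes [ 0.0007 -0.0014]
plate ((566.135009765625, 52.517250061035156), (102.0535659790039, 9.269848823547363), 7.9163031578063965)
cassette ((559.472900390625, 118.0846939086914), (40.15964126586914, 109.41415405273438), 7.13802433013916)
reader front along a from pocket 2727 [0.0815 0.0822 0.0828]
key 771 [0.6098 0.2309 0.1289] [ 0.024 -0.55   0.835]
circle centre [0.6086 0.2298 0.1283] 14.653206825256348
```

The cassette is home: face z 48.4 mm, level, 40 x 109 mm. The reader front is 82 mm from the pocket, so the shut travel is about 143 mm. I plan the push.

```bash
cat > p.py <<'E'
from h import *
a=np.array([-.137,.9906,0]); Pk=np.array([.557,.119,0.]); Rt=ori(a,np.radians(120)); M=Rt.as_matrix(); u=np.array([0,0,1])
def tcp(s): return Pk+s*a+.046*u-.011*M[:,0]-.073*M[:,2]
print(tcp(-.095).round(4), tcp(.0712).round(4)); print('push/0.2 in tool',(M.T@a/.2).round(3))
e=plan(tcp(-.095),Rt,n=5); plan(tcp(.06),Rt,start=e,n=8)
E
python3 p.py
```

```text
[ 0.5763 -0.0207  0.1037] [0.5536 0.1439 0.1037]
push/0.2 in tool [ 4.33 -0.    2.5 ]
n 5 dp [ 0.0021 -0.0307 -0.1225] dr [ 0.007  0.007 -0.014]
--
([-0.087, -0.002, 0.091], [0.014, 0.013, -0.029])
([-0.087, -0.002, 0.091], [0.014, 0.013, -0.029])
([-0.088, -0.002, 0.091], [0.014, 0.014, -0.029])
([-0.088, -0.001, 0.091], [0.014, 0.013, -0.028])
([-0.087, -0.002, 0.091], [0.015, 0.014, -0.029])
n 8 dp [-2.120e-02  1.535e-01 -1.000e-04] dr [-0. -0.  0.]
--
([0.084, 0.0, 0.048], [-0.0, -0.0, 0.0])
([0.084, 0.0, 0.049], [-0.0, -0.0, 0.0])
([0.084, 0.0, 0.048], [-0.0, -0.0, 0.0])
([0.084, 0.0, 0.049], [-0.0, -0.0, 0.0])
([0.084, 0.0, 0.048], [-0.0, -0.0, 0.0])
--
([0.084, 0.0, 0.049], [-0.0, -0.0, 0.0])
([0.083, 0.0, 0.048], [-0.0, -0.0, 0.0])
([0.084, 0.0, 0.049], [-0.0, -0.0, 0.0])
```

>>> servo_tool([
  {"dp": [0, 0, 0], "delta_rot": [0.014, 0.013, -0.029], "fingers": 0},
  {"dp": [-0.06, 0, 0], "delta_rot": [0.014, 0.013, -0.029], "fingers": 0},
  {"dp": [-0.06, 0, 0], "delta_rot": [0.014, 0.014, -0.029], "fingers": 0},
  {"dp": [0, 0, 0], "delta_rot": [0.014, 0.013, -0.028], "fingers": 0},
  {"dp": [0, 0, 0], "delta_rot": [0.015, 0.014, -0.029], "fingers": 0},
])

```text
clock: 8.95
position: [0.5748, -0.009, 0.2102]
ee_rot: [-0.2, 0.634, 0.728, 0.168]
contact_force: [0.0, 0.0, 0.2]
width: -0.0
gripper_force: 0.0
```

>>> servo_tool([
  {"dp": [-0.08, -0.002, 0.115], "delta_rot": [0, 0, 0], "fingers": 0},
  {"dp": [-0.08, -0.002, 0.115], "delta_rot": [0, 0, 0], "fingers": 0},
  {"dp": [-0.08, -0.002, 0.115], "delta_rot": [0, 0, 0], "fingers": 0},
  {"dp": [-0.077, -0.002, 0.11], "delta_rot": [0, 0, 0], "fingers": 0},
  {"dp": [0, 0, 0], "delta_rot": [0, 0, 0], "fingers": 0},
])

```text
clock: 9.45
position: [0.5721, -0.0176, 0.0978]
ee_rot: [-0.202, 0.634, 0.727, 0.167]
contact_force: [-0.5, -0.1, 0.0]
width: -0.0001
gripper_force: 0.0
```

```bash
python3 k.py; python3 p.py|head -4; cat > s.py <<'E'
from h import *
import sys
im,d,K,W=grab('side'); cv2.imwrite('pics/'+sys.argv[1],cv2.resize(im[100:260,160:400][:,:,::-1],None,fx=3,fy=3))
E
python3 s.py s7.png
```

```text
9.45 [ 0.5721 -0.0176  0.0978] [-0.38   0.56   1.722  0.484  1.196 -0.774] -0.00010589337366410871 [-0.5 -0.1  0. ]
[ 0.5763 -0.0207  0.1037] [0.5536 0.1439 0.1037]
push/0.2 in tool [ 4.33 -0.    2.5 ]
n 5 dp [ 0.0042 -0.0031  0.0059] dr [-0.012 -0.006 -0.004]
--
```

View pics/s7.png

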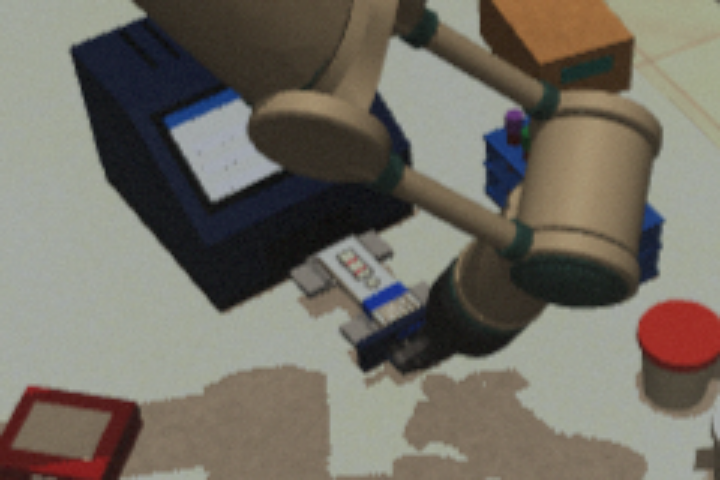

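The side view shows the seated cassette with the shut fingers in front of the plate, near (405,345). I correct the height by 6 mm and push.

>>> servo_tool([
  {"dp": [0.015, 0.019, -0.026], "delta_rot": [-0.12, -0.06, -0.04], "fingers": 0},
  {"dp": [0.043, 0, 0.025], "delta_rot": [0, 0, 0], "fingers": 0},
  {"dp": [0.043, 0, 0.025], "delta_rot": [0, 0, 0], "fingers": 0},
  {"dp": [0.043, 0, 0.025], "delta_rot": [0, 0, 0], "fingers": 0},
  {"dp": [0.043, 0, 0.025], "delta_rot": [0, 0, 0], "fingers": 0},
])

```text
clock: 10.0
position: [0.5728, 0.0225, 0.1076]
ee_rot: [-0.191, 0.634, 0.729, 0.172]
contact_force: [1.3, -2.8, 2.4]
width: -0.0003
gripper_force: 1.3
```

>>> servo_tool([
  {"dp": [0.043, 0, 0.025], "delta_rot": [0, 0, 0], "fingers": 0},
  {"dp": [0.043, 0, 0.025], "delta_rot": [0, 0, 0], "fingers": 0},
  {"dp": [0.043, 0, 0.025], "delta_rot": [0, 0, 0], "fingers": 0},
  {"dp": [0.043, 0, 0.025], "delta_rot": [0, 0, 0], "fingers": 0},
  {"dp": [0, 0, 0], "delta_rot": [0, 0, 0], "fingers": 0},
])

```text
clock: 10.5
position: [0.5657, 0.063, 0.1062]
ee_rot: [-0.194, 0.634, 0.729, 0.171]
contact_force: [1.0, 0.0, -0.3]
width: 0.0001
gripper_force: 0.0
```

```bash
sed -i 's/^e=.*/plan(tcp(.066),Rt,n=8)/' p.py; python3 k.py; python3 p.py
```

```text
10.5 [0.5657 0.063  0.1062] [-0.256  0.518  1.779  0.539  1.122 -0.703] 0.00010897946558474063 [ 1.   0.  -0.3]
[ 0.5763 -0.0207  0.1037] [0.5536 0.1439 0.1037]
push/0.2 in tool [ 4.33 -0.    2.5 ]
n 8 dp [-0.0114  0.0758 -0.0025] dr [0.003 0.001 0.003]
--
([0.041, -0.001, 0.025], [0.003, 0.001, 0.004])
([0.041, -0.0, 0.025], [0.003, 0.001, 0.004])
([0.041, -0.001, 0.025], [0.003, 0.001, 0.004])
([0.041, -0.0, 0.025], [0.003, 0.001, 0.004])
([0.04, -0.001, 0.025], [0.003, 0.001, 0.004])
--
([0.041, -0.0, 0.026], [0.003, 0.001, 0.004])
([0.04, -0.001, 0.025], [0.004, 0.001, 0.004])
([0.041, -0.0, 0.026], [0.003, 0.002, 0.003])
```

Contact is made at a few newtons and the tray is moving. I keep pushing.

>>> servo_tool([
  {"dp": [0.041, 0, 0.025], "delta_rot": [0, 0, 0], "fingers": 0},
  {"dp": [0.041, 0, 0.025], "delta_rot": [0, 0, 0], "fingers": 0},
  {"dp": [0.041, 0, 0.025], "delta_rot": [0, 0, 0], "fingers": 0},
  {"dp": [0.041, 0, 0.025], "delta_rot": [0, 0, 0], "fingers": 0},
  {"dp": [0.041, 0, 0.025], "delta_rot": [0, 0, 0], "fingers": 0},
])

```text
clock: 11.0
position: [0.5601, 0.1096, 0.1051]
ee_rot: [-0.192, 0.634, 0.729, 0.171]
contact_force: [-0.3, -3.3, 2.0]
width: -0.0001
gripper_force: 1.3
```

>>> servo_tool([
  {"dp": [0.041, 0, 0.025], "delta_rot": [0, 0, 0], "fingers": 0},
  {"dp": [0.041, 0, 0.025], "delta_rot": [0, 0, 0], "fingers": 0},
  {"dp": [0.02, 0, 0.012], "delta_rot": [0, 0, 0], "fingers": 0},
  {"dp": [0, 0, 0], "delta_rot": [0, 0, 0], "fingers": 0},
])

```text
clock: 11.4
position: [0.5568, 0.1335, 0.1045]
ee_rot: [-0.193, 0.634, 0.729, 0.171]
contact_force: [-0.0, 1.2, -0.9]
width: 0.0
gripper_force: 0.0
```

>>> servo_tool([
  {"dp": [0.013, 0, 0.008], "delta_rot": [0, 0, 0], "fingers": 0},
  {"dp": [0.013, 0, 0.008], "delta_rot": [0, 0, 0], "fingers": 0},
  {"dp": [0, 0, 0], "delta_rot": [0, 0, 0], "fingers": 0},
])

```text
clock: 11.7
position: [0.5563, 0.1387, 0.1043]
ee_rot: [-0.192, 0.634, 0.729, 0.171]
contact_force: [-0.3, 0.1, -0.3]
width: -0.0003
gripper_force: 0.1
```

```bash
sed -i 's/^plan.*/plan(tcp(.073),Rt,n=2)/' p.py; python3 k.py; python3 p.py
```

```text
11.7 [0.5563 0.1387 0.1043] [-0.131  0.503  1.818  0.589  1.049 -0.627] -0.00028509042366320076 [-0.3  0.1 -0.3]
[ 0.5763 -0.0207  0.1037] [0.5536 0.1439 0.1037]
push/0.2 in tool [ 4.33 -0.    2.5 ]
n 2 dp [-0.003   0.0071 -0.0006] dr [0.005 0.002 0.002]
--
([0.015, -0.005, 0.01], [0.027, 0.011, 0.011])
([0.016, -0.005, 0.011], [0.026, 0.012, 0.011])
```

>>> servo_tool([
  {"dp": [0.013, 0, 0.008], "delta_rot": [0, 0, 0], "fingers": 0},
  {"dp": [0.013, 0, 0.008], "delta_rot": [0, 0, 0], "fingers": 0},
  {"dp": [0, 0, 0], "delta_rot": [0, 0, 0], "fingers": 0},
])

```text
clock: 12.0
position: [0.5555, 0.1448, 0.1042]
ee_rot: [-0.192, 0.634, 0.729, 0.172]
contact_force: [-0.5, -1.6, 0.2]
width: -0.0005
gripper_force: 0.2
```

>>> servo_tool([
  {"dp": [0.009, 0, 0.005], "delta_rot": [0, 0, 0], "fingers": 0},
  {"dp": [0, 0, 0], "delta_rot": [0, 0, 0], "fingers": 0},
])

```text
clock: 12.2
position: [0.5553, 0.1461, 0.1042]
ee_rot: [-0.192, 0.634, 0.729, 0.171]
contact_force: [0.8, -4.4, 1.0]
width: -0.0001
gripper_force: 2.0
```

>>> servo_tool([
  {"dp": [0.009, 0, 0.005], "delta_rot": [0, 0, 0], "fingers": 0},
  {"dp": [0, 0, 0], "delta_rot": [0, 0, 0], "fingers": 0},
])

```text
clock: 12.4
position: [0.5554, 0.1465, 0.1043]
ee_rot: [-0.19, 0.634, 0.73, 0.17]
contact_force: [-0.9, -10.9, 5.4]
width: 0.0003
gripper_force: 5.5
```

>>> servo_tool([
  {"dp": [0.009, 0, 0.005], "delta_rot": [0, 0, 0], "fingers": 0},
  {"dp": [0, 0, 0], "delta_rot": [0, 0, 0], "fingers": 0},
  {"dp": [0, 0, 0], "delta_rot": [0, 0, 0], "fingers": 0},
])

```text
clock: 12.7
position: [0.5553, 0.1468, 0.1043]
ee_rot: [-0.189, 0.634, 0.731, 0.17]
contact_force: [-2.5, -18.6, 8.9]
width: 0.0002
gripper_force: 8.8
```

The push stalls at about 19 N, so the tray is on its stop. I back off and plan the key press.

>>> servo_tool([
  {"dp": [-0.13, 0, -0.075], "delta_rot": [0, 0, 0], "fingers": 0},
  {"dp": [-0.1, 0, -0.15], "delta_rot": [0, 0, 0], "fingers": 0},
  {"dp": [0, 0, -0.24], "delta_rot": [0, 0, 0], "fingers": 0},
  {"dp": [0, 0, -0.24], "delta_rot": [0, 0, 0], "fingers": 0},
  {"dp": [0, 0, 0], "delta_rot": [0, 0, 0], "fingers": 0},
])

```text
clock: 13.2
position: [0.5726, 0.0389, 0.2087]
ee_rot: [-0.187, 0.635, 0.729, 0.174]
contact_force: [0.9, -0.3, -0.3]
width: -0.0004
gripper_force: 0.0
```

```bash
cat > r.py <<'E'
from h import *
a=np.array([-.137,.9906,0]); u=np.array([0,0,1]); Pk=np.array([.557,.119,0])
im,d,K,W=grab('wrist'); P=cloud(d,K,W); cv2.imwrite('pics/w8.png',im[:,:,::-1])
q=P.reshape(-1,3); q=q[np.isfinite(q).all(1)]; A=(q-Pk)@a; B=(q-Pk)@np.array([-a[1],a[0],0])
m=(abs(B)<.05)&(A>.02)&(A<.12)&(q[:,2]>.049)&(q[:,2]<.0555); print('plate-top: a',np.percentile(A[m],[2,50,98]).round(4),m.sum(),'mean b',B[m].mean().round(4))
m=(abs(B)<.1)&(A>.02)&(A<.12)&(q[:,2]>.065)&(q[:,2]<.085); print('front',m.sum(),np.percentile(A[m],[5,50,95]).round(4))
hsv=cv2.cvtColor(im,cv2.COLOR_RGB2HSV); g=(hsv[...,0]>45)&(hsv[...,0]<75)&(hsv[...,1]>150); G=P[g]; G=G[np.isfinite(G).all(1)]; G=G[np.linalg.norm(G-[.609,.2305,.1285],axis=1)<.025]
n=-np.sin(np.radians(32))*a+np.cos(np.radians(32))*u; h=(G-[.609,.2305,.1285])@n; G=G[abs(h-np.median(h))<.002]; e1=np.cross(n,a); e1/=np.linalg.norm(e1); e2=np.cross(n,e1); c=G.mean(0)
(x,y),r=cv2.minEnclosingCircle(np.c_[(G-c)@e1,(G-c)@e2].astype(np.float32)*1000); Kc=c+(x*e1+y*e2)/1000; print('key',len(G),Kc.round(4),r)
Rt=ori(a,np.radians(122)); tz=Rt.as_matrix()[:,2]; Kc=np.array([.609,.2302,.1285]); T=Kc-.073*tz; print('touch TCP',T.round(4))
plan(T-.03*tz,Rt)
E
python3 r.py
```

```text
plate-top: a [0.0713 0.0752 0.081 ] 1054 mean b 0.0004
front 2408 [0.082  0.0826 0.0831]
key 1276 [0.6088 0.2298 0.1286] 14.573958396911621
touch TCP [0.6143 0.1919 0.1904]
n 4 dp [0.0456 0.1359 0.0097] dr [0.011 0.039 0.004]
--
([0.145, 0.079, 0.07], [0.029, 0.098, 0.01])
([0.144, 0.08, 0.071], [0.028, 0.098, 0.009])
([0.144, 0.08, 0.072], [0.029, 0.098, 0.01])
([0.143, 0.079, 0.074], [0.028, 0.098, 0.009])
```

View pics/w8.png

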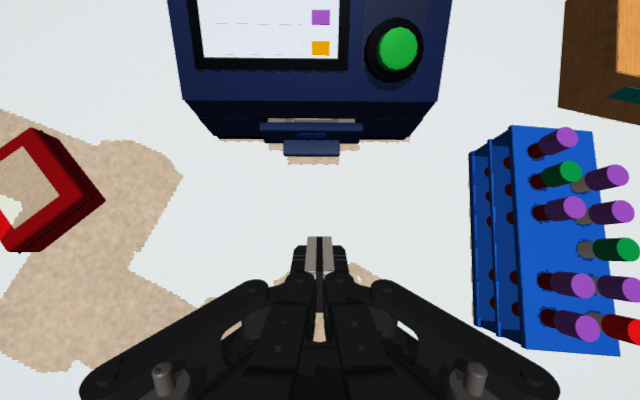

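The tray is shut: the plate face at (312,130) stands 11.3 mm proud of the reader front, against 11 given. The key is at (398,48). I move to 30 mm above it.

>>> servo_tool([
  {"dp": [0.145, 0.079, 0.07], "delta_rot": [0.029, 0.098, 0.01], "fingers": 0},
  {"dp": [0.144, 0.08, 0.071], "delta_rot": [0.028, 0.098, 0.01], "fingers": 0},
  {"dp": [0.144, 0.08, 0.072], "delta_rot": [0.029, 0.098, 0.01], "fingers": 0},
  {"dp": [0.143, 0.079, 0.074], "delta_rot": [0.028, 0.098, 0.01], "fingers": 0},
  {"dp": [0, 0, 0], "delta_rot": [0, 0, 0], "fingers": 0},
])

```text
clock: 13.75
position: [0.6137, 0.1821, 0.2118]
ee_rot: [-0.213, 0.63, 0.726, 0.179]
contact_force: [0.7, -0.8, 0.8]
width: 0.0001
gripper_force: 0.0
```

```bash
python3 k.py; sed -i -e '/^im,d/,/^(x,y)/d' -e 's/^plan.*/plan(T,Rt,n=2)/' r.py; python3 r.py
```

```text
13.75 [0.6137 0.1821 0.2118] [-0.065  0.468  1.561  0.572  1.299 -0.416] 0.0001346092923821605 [ 0.7 -0.8  0.8]
touch TCP [0.6143 0.1919 0.1904]
n 2 dp [ 0.0006  0.0097 -0.0214] dr [-0.01  -0.005  0.001]
--
([-0.008, 0.005, 0.058], [-0.051, -0.024, 0.005])
([-0.009, 0.006, 0.058], [-0.051, -0.025, 0.006])
```

>>> servo_tool([
  {"dp": [-0.008, 0.005, 0.058], "delta_rot": [-0.05, -0.025, 0.005], "fingers": 0},
  {"dp": [-0.008, 0.005, 0.05], "delta_rot": [-0.05, -0.025, 0.005], "fingers": 0},
  {"dp": [0, 0, 0.02], "delta_rot": [0, 0, 0], "fingers": 0},
  {"dp": [0, 0, 0.02], "delta_rot": [0, 0, 0], "fingers": 0},
  {"dp": [0, 0, 0], "delta_rot": [0, 0, 0], "fingers": 0},
])

```text
clock: 14.25
position: [0.6139, 0.1898, 0.1858]
ee_rot: [-0.206, 0.633, 0.724, 0.18]
contact_force: [-1.9, -2.3, 1.4]
width: -0.0
gripper_force: 1.6
```

```bash
python3 k.py;python3 r.py
```

```text
14.25 [0.6139 0.1898 0.1858] [-0.051  0.487  1.598  0.582  1.23  -0.431] -1.058107526969501e-05 [-1.9 -2.3  1.4]
touch TCP [0.6143 0.1919 0.1904]
n 2 dp [0.0004 0.0021 0.0046] dr [ 0.002  0.004 -0.003]
--
([0.01, 0.002, -0.007], [0.012, 0.018, -0.017])
([0.011, 0.001, -0.007], [0.011, 0.019, -0.018])
```

>>> servo_tool([
  {"dp": [0.01, 0, -0.03], "delta_rot": [0, 0, 0], "fingers": 0},
  {"dp": [0.01, 0, 0], "delta_rot": [0, 0, 0], "fingers": 0},
  {"dp": [0, 0, 0.03], "delta_rot": [0, 0, 0], "fingers": 0},
  {"dp": [0, 0, 0.025], "delta_rot": [0, 0, 0], "fingers": 0},
  {"dp": [0, 0, 0], "delta_rot": [0, 0, 0], "fingers": 0},
])

```text
clock: 14.75
position: [0.615, 0.1963, 0.1862]
ee_rot: [-0.204, 0.633, 0.724, 0.183]
contact_force: [1.2, -6.1, 11.6]
width: -0.0002
gripper_force: 6.0
```

```bash
python3 k.py;python3 r.py
```

```text
14.75 [0.615  0.1963 0.1862] [-0.041  0.486  1.597  0.586  1.222 -0.427] -0.00022988924932497982 [ 1.2 -6.1 11.6]
touch TCP [0.6143 0.1919 0.1904]
n 2 dp [-0.0007 -0.0044  0.0042] dr [ 0.008  0.003 -0.001]
--
([-0.003, -0.003, -0.015], [0.038, 0.017, -0.004])
([-0.004, -0.003, -0.014], [0.037, 0.017, -0.003])
```

At 13 N and 5.8 mm the key is fully down (its spring reaches 5 N). I hold briefly and retreat.

>>> servo_tool([
  {"dp": [0, 0, 0.005], "delta_rot": [0, 0, 0], "fingers": 0},
  {"dp": [0, 0, 0], "delta_rot": [0, 0, 0], "fingers": 0},
  {"dp": [0, 0, -0.1], "delta_rot": [0, 0, 0], "fingers": 0},
  {"dp": [0, 0, -0.24], "delta_rot": [0, 0, 0], "fingers": 0},
  {"dp": [0, 0, -0.24], "delta_rot": [0, 0, 0], "fingers": 0},
])

```text
clock: 15.25
position: [0.6208, 0.1365, 0.2816]
ee_rot: [-0.207, 0.633, 0.724, 0.18]
contact_force: [0.4, -0.1, 1.5]
width: 0.0001
gripper_force: 0.0
```

>>> servo_tool([
  {"dp": [-0.2, 0, -0.12], "delta_rot": [0, 0, 0], "fingers": 0},
  {"dp": [-0.2, 0, -0.1], "delta_rot": [0, 0, 0], "fingers": 0},
  {"dp": [0, 0, 0], "delta_rot": [0, 0, 0], "fingers": 0},
  {"dp": [0, 0, 0], "delta_rot": [0, 0, 0], "fingers": 0},
])

```text
clock: 15.65
position: [0.6337, 0.0455, 0.2763]
ee_rot: [-0.206, 0.634, 0.723, 0.181]
contact_force: [-0.3, 0.3, 0.6]
width: -0.0002
gripper_force: 0.0
```

```bash
python3 k.py; cat > t.py <<'E'
from h import *
a=np.array([-.137,.9906,0]); u=np.array([0,0,1]); Pk=np.array([.557,.119,0]); n=-np.sin(np.radians(32))*a+np.cos(np.radians(32))*u
im,d,K,W=grab('wrist'); P=cloud(d,K,W)
q=P.reshape(-1,3); q=q[np.isfinite(q).all(1)]; A=(q-Pk)@a; B=(q-Pk)@np.array([-a[1],a[0],0])
m=(abs(B)<.05)&(A>.02)&(A<.12)&(q[:,2]>.049)&(q[:,2]<.0555); print('plate',np.percentile(A[m],[2,50,98]).round(4),m.sum())
m=(abs(B)<.1)&(A>.02)&(A<.12)&(q[:,2]>.065)&(q[:,2]<.085); print('front',m.sum(),np.percentile(A[m],[50]).round(4))
hsv=cv2.cvtColor(im,cv2.COLOR_RGB2HSV); g=(hsv[...,0]>45)&(hsv[...,0]<75)&(hsv[...,1]>150); G=P[g]; G=G[np.isfinite(G).all(1)]; G=G[np.linalg.norm(G-[.609,.2305,.1285],axis=1)<.025]
print('key height vs before',np.percentile((G-[.609,.2302,.1285])@n,[10,50,90]).round(4))
E
python3 t.py
```

```text
15.65 [0.6337 0.0455 0.2763] [-0.268  0.449  1.416  0.509  1.521 -0.489] -0.00015685404445786355 [-0.3  0.3  0.6]
plate [0.0714 0.0755 0.0805] 640
front 1187 [0.0826]
key height vs before [-0.0017  0.0002  0.0013]
```

The tray is shut and the key is up again, so I hand in.

```bash
python3 -c "
from rig import manip
print(manip.sign_off())"
```

```text
the job is handed in; nothing more can be done
None
```

The blue cassette is seated in the tray pocket, the tray is shut, and the start key has been pressed fully down and is up again; I handed the job in at about 15.7 s, and sign-off returned no verdict.

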